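# Open the canister whose thread hand is unknown

### The arm

A 6-joint arm with a two-finger parallel gripper is mounted at the origin on a cart in front of the work surface, level with it; the furniture and walls round the work are solid. World frame = base frame: x ahead of the robot, y to its left, z up, the work surface at z = 0. Lengths are in m, angles in degrees, forces in N, time in s.
With the tool pointing down it reaches from about 0.4 to 0.825 m from the base axis. Payload 7 kg.
Tool frame: the origin (TCP) lies at the centre of the arm's flange, where the gripper is bolted on; the fingertips stand 178 mm ahead of it and the grasp point (between the pads) lies 159 mm ahead of it (tip_reach is the distance from the TCP to the fingertips, in m); z points along the fingers, y is the line along which they close (so a half turn about z gives the same grasp; the last joint's range is limited). The gripper opens to 88 mm and grips with 3 to 60 N. Pads are 19 mm wide; open, the fingers measure 130 mm over their backs; the gripper's body (78 mm by 193 mm) begins 47 mm behind the grasp point.
Start: joints at [-54.769, 20.546, 0.682, 0, -70.136, -16.507], TCP at [0.217, -0.639, 0.405] pointing down, gripper open.
Joint ranges: [-176.03, 176.03], [-82.01, 121.73], [-58.28, 71.71], [-173.87, 95.51], [-174.79, -0.11], [-173.66, 173.66]. Speed limits (degrees/s): [136.94, 136.94, 172.46, 180, 180, 180].

### API

Orientations are given as [roll, pitch, yaw] about the fixed x, y, z axes, in that order (R = Rz(yaw) Ry(pitch) Rx(roll)).
In Python, from plant import * gives the robot as it stands.
- The arm moves only by the shell command python3 -m handwheel 'ROWS'. ROWS is JSON, a list of rows, each a list of 7 numbers: the opening, from -1 (shut) to 1 (fully open), then the shift along the tool's x, y, z as a fraction of full scale, then the turn, a rotation vector about the tool's x, y, z as a fraction of full scale. A call has 1 to 5 rows; each row shifts and turns the commanded pose from where the row before left it, along the tool's axes as they then stand; what a row does not reach is not made up. Full scale, the value 1, is 0.025 m for a shift and 6 degrees for a turn. A row lasts 1/8 s, in which the tool goes at most 62.5 mm and 10.7 degrees, less where a joint would pass 70% of its speed; a pose out of reach is approached as far as the arm can. A call with a number of a shift or a turn outside -1 to 1 is refused whole. A call with a gripper value outside its range is refused whole. The fingers move at their own pace and stop on an object; the grip force is fixed at half the most. Time passes only in rows, so rows that do not move let the fingers close. It gives the time, the measured TCP pose, the force, the opening and the grip force at its end, in the units of the state.
- get_obs(): the state, without advancing time (a new reading comes with each control period).
- snapshot(name): name is "scene" or "top" or "wrist"; returns a dict with "color" (420x560x3 uint8, red, green, blue), "fx", "fy", "cx", "cy" (pixels), "k1" (the pictures are not rectified: a ray, as slopes to the right and down, at radius r is drawn at 1 + k1 r^2 times it, then the intrinsics apply), "R" (3x3) and "t" (3): a world point X has camera coordinates R X + t; the wrist camera has in their place "tool_from_camera" (4x4, takes a point from camera to tool coordinates, whose origin is the TCP and whose axes are the flange's). Camera axes: x right, y down, z forward; pixel columns grow to the right and rows downward; lengths in m; the calibration is good to about 2 mm. A picture is of the moment at which its call begins: read the wrist's pose just before it. There is no depth.
- close_job(): hands the job in; it is judged then, once.
The state is a dict: "clock": time; "joint_pos": joint angles; "qvel": joint speeds; "tau": joint torques, N m; "tool_pos": TCP position; "orientation": TCP orientation; "force": force on the tool from outside, world axes, zero at the start; "moment": the same for the moment, N m; "opening": finger opening in m; "gripper_force": force on a finger pad.
Only numpy, scipy, OpenCV 4.12 (cv2) and the standard library are available. Lean on these libraries where they do the work, as an engineer would, in place of code of your own. Each camera call takes 0.05 s, during which the arm holds its last target. There are 200 camera calls.

### The job

Stand the left one of the two square canisters (left as the robot sees it), cap still on, upright and fully home in the raised socket of the holder, which keeps it from turning. Then get its cap off: nobody remembers which way that one unscrews, so try both ways, and lift the cap straight off, leaving the canister home in the socket. Finish while still holding the cap in the gripper, at rest, with its stem at least 5 cm above the open mouth; leave the other canister shut and, like everything else on the desk, where it is.

Things in the scene. Friction and masses are not known exactly. Their poses are not given: they have to be found in the camera images.
- canister_a_mid (a point): One of two like canisters loose on the desk (which stands left varies): bare metal, 46x46 mm square, 60 mm tall to the flat shoulder, two thin dark bands, about 0.16 kg, capped. Shut, its cap has 2 mm of play up and down and pulls the canister along. Point: centre of the body, 30 mm above its underside; x, y square to the sides, z up.
- cap_a_mid (a point): Cap of canister_a: grey ribbed round knob, 35 mm wide, 34 mm tall, on the shoulder; 12 mm stem. Part-turn thread, easy: the right way, 50 to 70 degrees against the canister free it to lift straight off, stop at 75; the wrong way a stop within 10. Twist kept up on a stop jams it: ease off first. The two caps have opposite hands, unseen. Point: knob's centre, 17 mm above the shoulder; turns with it.
- canister_b_mid (a point): One of two like canisters loose on the desk (which stands left varies): bare metal, 46x46 mm square, 60 mm tall to the flat shoulder, two thin dark bands, about 0.16 kg, capped. Shut, its cap has 2 mm of play up and down and pulls the canister along. Point: centre of the body, 30 mm above its underside; x, y square to the sides, z up.
- cap_b_mid (a point): Cap of canister_b: grey ribbed round knob, 35 mm wide, 34 mm tall, on the shoulder; 12 mm stem. Part-turn thread, easy: the right way, 50 to 70 degrees against the canister free it to lift straight off, stop at 75; the wrong way a stop within 10. Twist kept up on a stop jams it: ease off first. The two caps have opposite hands, unseen. Point: knob's centre, 17 mm above the shoulder; turns with it.
- holder_seat (a point): Fixed holder: steel foot 100x100x10 mm, post 36 mm thick, on top a square wooden socket, 63x63 mm outside, 53x53 mm inside, 20 mm deep, floor 70 mm and rim 90 mm above the desk. A canister in it can turn only about 10 degrees. Point: centre of the socket's floor; x, y square to its walls, z up. A canister fully home has its centre 30 mm above this point.
- highlighter_a_mid (a point): highlighter pen lying on the desk, 22x116x17 mm; bystander, to be left where it is. Point: 10 mm above its underside, in the middle.
- mouse_mid (a point): black computer mouse, 108x59x38 mm; bystander, to be left where it is. Point: 10 mm above its underside, in the middle.
- eraser_mid (a point): eraser in a sleeve, 19x40x13 mm; bystander, to be left where it is. Point: 10 mm above its underside, in the middle.
- calculator_mid (a point): pocket calculator, 128x78x14 mm; bystander, to be left where it is. Point: 10 mm above its underside, in the middle.
- tape_roll_mid (a point): roll of adhesive tape lying flat, 96 mm across, 48 mm tall; bystander, to be left where it is. Point: 10 mm above its underside, in the middle.
- usb_stick_mid (a point): black memory stick, 18x56x8 mm; bystander, to be left where it is. Point: 10 mm above its underside, in the middle.
Not all that is in view belongs to the job. Leave any blue or red look-alike of the part that bears canister_a_mid alone.

How it is judged:
By the outcome, as a careful person would: the job done as asked, in the order asked, and still so for the second after the job is handed in, while the arm keeps its last pose, push and grip.
It also fails if it takes over 72 s, if anything falls off the work surface, if the arm or the gripper's body presses on something with over 40 N, if the wrist force passes 120 N, or if a joint passes its speed limit or range.

## Working session

There is one attempt and no reset: what is moved stays moved. The work goes in short steps, Python scripts to look and compute and a shell command to move; the robot and the scene stay as the last step left them, time stands still between calls to the robot, and variables do not carry over. Pictures are saved under pics/ and viewed, at most 10 in all, crops included, and the job is handed in when it is done.

```bash
mkdir -p pics; cat > h.py <<'E'
from plant import *
import numpy as np, cv2
from scipy.spatial.transform import Rotation as Ro
def pose():
    o=get_obs(); T=np.eye(4); T[:3,:3]=Ro.from_euler('xyz',o['orientation'],degrees=True).as_matrix(); T[:3,3]=o['tool_pos']; return T
def cam(s,T=None):
    if 'R' in s:
        R=np.array(s['R']);t=np.array(s['t']); return R.T,-R.T@t
    M=T@np.array(s['tool_from_camera']); return M[:3,:3],M[:3,3]
def onplane(s,uv,z,T=None):
    A,c=cam(s,T); K=np.array([[s['fx'],0,s['cx']],[0,s['fy'],s['cy']],[0,0,1]],float)
    uv=np.array(uv,float).reshape(-1,1,2)
    p=cv2.undistortPoints(uv,K,np.array([s['k1'],0,0,0],float)).reshape(-1,2)
    d=np.c_[p,np.ones(len(p))]@A.T
    return c+d*((z-c[2])/d[:,2])[:,None]
def snap(n,f):
    T=pose(); s=snapshot(n); cv2.imwrite('pics/'+f+'.png',cv2.cvtColor(s['color'],cv2.COLOR_RGB2BGR)); 
    import pickle; pickle.dump((s,T),open('pics/'+f+'.pkl','wb')); return s,T
E
python3 - <<'E'
from h import *
for n in('scene','top'):
    s,T=snap(n,n); A,c=cam(s,T); print(n,c,A[:,2],s['fx'],s['k1'])
print(get_obs())
a=cv2.imread('pics/scene.png');b=cv2.imread('pics/top.png')
E
```

```text
scene [0.12584019 0.54567449 0.85292194] [ 0.41984141 -0.51497375 -0.74735214] 457.13875005325326 -0.09004133754456313
top [0.3636043  0.00438511 1.25988532] [ 0.16498315  0.00547505 -0.98628119] 418.54253719536376 0.02345809628904827
{'clock': 0.1, 'joint_pos': array([-5.47688438e+01,  2.05858922e+01,  6.39351027e-01, -1.83506431e-02,
       -7.01362867e+01, -1.65064441e+01]), 'qvel': array([ 0.06833158, -0.11572172,  0.08089212,  0.11642189, -0.07025553,
       -0.0338028 ]), 'tau': array([ 5.68022206e-04, -5.84162271e+01,  2.93749756e+01,  7.01553047e+00,
        1.01895348e-02, -8.87190754e-05]), 'tool_pos': array([ 0.21662502, -0.63910701,  0.40383299]), 'orientation': array([ 1.79915684e+02, -6.99468566e-03, -1.61281530e+02]), 'force': array([-0.50361841, -0.15477075,  0.39414282]), 'moment': array([ 0.00754623, -0.04697943, -0.01844116]), 'gripper_force': 0.0, 'opening': 0.08785033616617037}
```

View pics/scene.png

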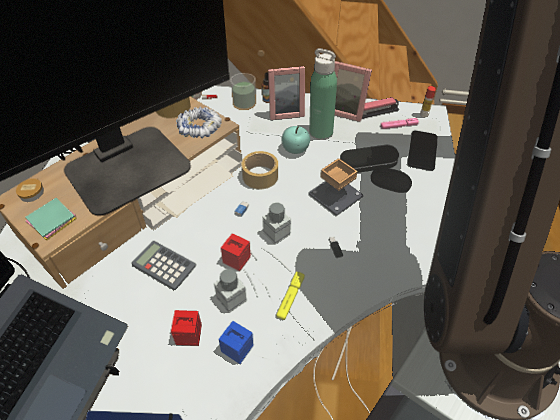

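View pics/top.png

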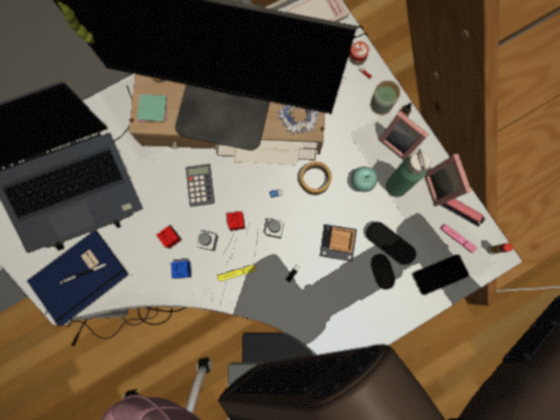

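Candidates: bare-metal capped canisters at scene (230,288)/top (206,240) and scene (277,222)/top (274,227). Look-alikes are the red cubes at top (168,236) and (235,219) and the blue cube at (180,268). The holder is at top (339,241). I choose top (206,240), the left bare-metal one, and will check it in a close crop.

```bash
python3 - <<'E'
from h import *
import pickle
s,T=pickle.load(open('pics/top.pkl','rb'))
print(onplane(s,[[206,237],[274,225]],0.094,T).round(3), onplane(s,[[341,240]],0.09,T).round(3), onplane(s,[[168,236],[235,219],[180,268]],.04,T).round(3))
a=cv2.imread('pics/top.png')[205:275,150:360]; a=cv2.resize(a,None,fx=3.7,fy=3.7,interpolation=2)
b=cv2.imread('pics/scene.png')[150:310,190:400]; b=cv2.resize(b,(a.shape[1],340),interpolation=2)
cv2.imwrite('pics/c1.png',np.vstack([a,b]))
# rows to hover over left canister
E
```

```text
[[0.505 0.212 0.094]
 [0.537 0.021 0.094]] [[ 0.493 -0.167  0.09 ]] [[0.516 0.333 0.04 ]
 [0.564 0.137 0.04 ]
 [0.422 0.295 0.04 ]]
```

View pics/c1.png

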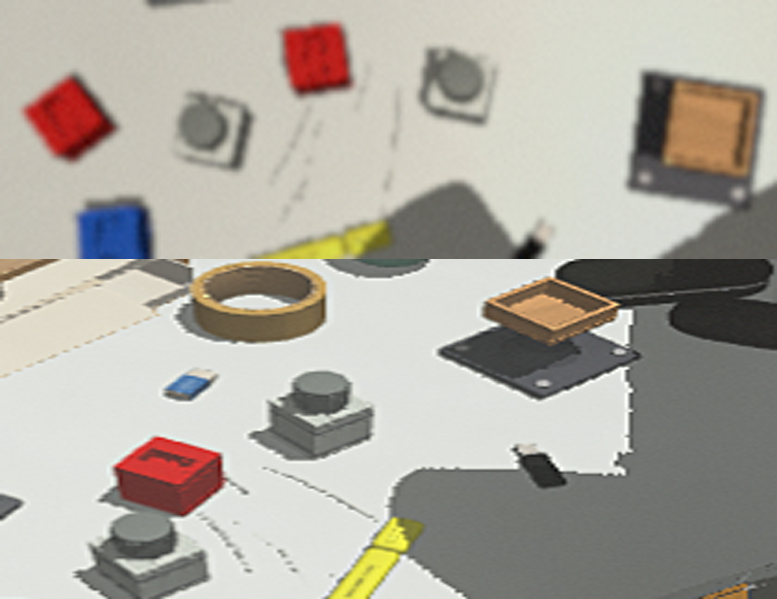

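The crop confirms it: the canister at top (206,240) is bare metal with a grey knob, and the socket is wooden. I'll move above the holder and take a wrist view there.

```bash

python3 -m handwheel '[[1,-1,0.9,0,0,0,0],[1,-1,0.9,0,0,0,0],[1,-1,0.9,0,0,0,0],[1,-1,0.9,0,0,0,0],[1,-1,0.9,0,0,0,0]]'
python3 -m handwheel '[[1,-1,0.9,0,0,0,0],[1,-1,0.9,0,0,0,0],[1,-1,0.9,0,0,0,0],[1,-1,0.9,0,0,0,0],[1,-1,0.9,0,0,0,0]]'
python3 -m handwheel '[[1,-1,0.9,0,0,0,0],[1,-1,0.9,0,0,0,0],[1,-1,0.9,0,0,0,0],[1,-1,0.9,0,0,0,0],[1,0,0,0,0,0,0]]'
python3 - <<'E'
from h import *
s,T=snap('wrist','w1'); print(np.array(s['tool_from_camera']).round(3),s['fx'],s['k1'],get_obs()['joint_pos'].round(1))
E
```

```text
clock: 0.72
tool_pos: [0.2993, -0.4915, 0.4043]
orientation: [180.0, -0.0, -161.3]
force: [0.0, -0.2, 0.6]
opening: 0.0873
gripper_force: 0.0
clock: 1.35
tool_pos: [0.3815, -0.3448, 0.4044]
orientation: [180.0, -0.0, -161.3]
force: [0.2, -0.2, -0.2]
opening: 0.0875
gripper_force: 0.0
clock: 1.98
tool_pos: [0.4478, -0.2271, 0.4044]
orientation: [180.0, -0.0, -161.1]
force: [0.1, -0.5, 0.6]
opening: 0.0878
gripper_force: 0.0
[[-0.001 -0.966 -0.257  0.069]
 [ 1.    -0.001 -0.    -0.   ]
 [-0.    -0.257  0.966  0.02 ]
 [ 0.     0.     0.     1.   ]] 351.72233231193644 -0.06480079651655196 [ -4.5   4.1 -20.7  -0.  -65.2 -66.6]
```

View pics/w1.png

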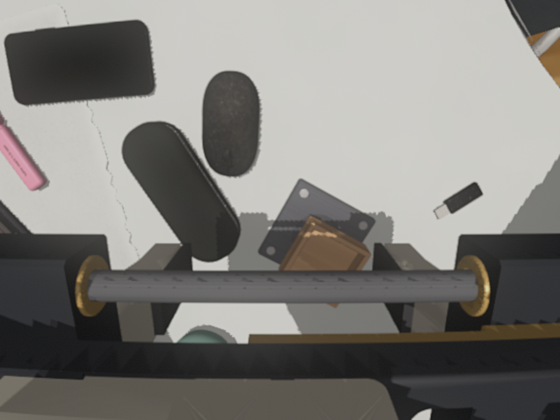

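The wrist view shows the socket at about (325,255), partly behind the gripper bar. Moving 75 mm along tool -x should clear it.

```bash

python3 -m handwheel '[[1,-1,0,0,0,0,0],[1,-1,0,0,0,0,0],[1,-1,0,0,0,0,0],[1,0,0,0,0,0,0],[1,0,0,0,0,0,0]]'
python3 - <<'E'
from h import *
s,T=snap('wrist','w2'); im=cv2.imread('pics/w2.png')
hsv=cv2.cvtColor(im,cv2.COLOR_BGR2HSV); m=cv2.inRange(hsv,(5,70,40),(25,255,255)); m[245:]=0; m=cv2.morphologyEx(m,cv2.MORPH_CLOSE,np.ones((7,7)))
cs=[c for c in cv2.findContours(m,0,2)[0] if cv2.contourArea(c)>800]
for c in cs:
    r=cv2.minAreaRect(c); b=cv2.boxPoints(r); P=onplane(s,np.vstack([b,[r[0]]]),.09,T); print(cv2.contourArea(c),b.round(0).tolist(),P.round(4)[:,:2].tolist(),[np.linalg.norm(P[i+1]-P[i]).round(4) for i in range(3)])
    e=P[1]-P[0]; print('yaw',np.degrees(np.arctan2(e[1],e[0]))%90)
    cv2.polylines(im,[b.astype(int)],True,(0,255,0),1)
cv2.imwrite('pics/w2a.png',im)
E
```

```text
clock: 2.65
tool_pos: [0.5184, -0.2046, 0.404]
orientation: [180.0, -0.1, -161.3]
force: [0.4, 0.1, 0.1]
opening: 0.0876
gripper_force: 0.0
5252.5 [[277.0, 200.0], [313.0, 135.0], [378.0, 172.0], [342.0, 237.0]] [[0.5215, -0.2086], [0.4603, -0.1972], [0.4715, -0.1344], [0.5352, -0.1432], [0.4964, -0.1713]] [np.float64(0.0623), np.float64(0.0638), np.float64(0.0643)]
yaw 79.45802065643696
```

View pics/w2a.png

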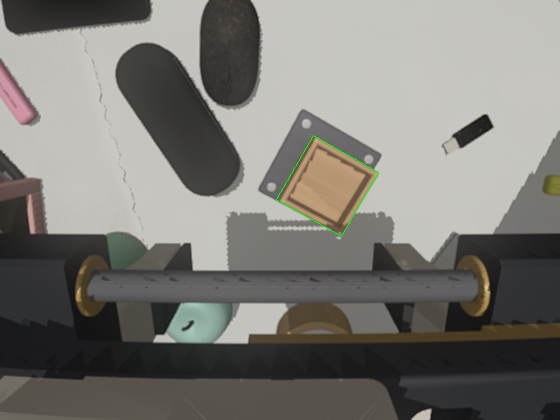

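The green box fits the socket rim: centre (0.497,-0.171), yaw about -10°. Next is the left canister.

```bash

python3 -m handwheel '[[1,-0.35,0.96,0,0,0,0],[1,-0.35,0.96,0,0,0,0],[1,-0.35,0.96,0,0,0,0],[1,-0.35,0.96,0,0,0,0],[1,-0.35,0.96,0,0,0,0]]'
python3 -m handwheel '[[1,-0.35,0.96,0,0,0,0],[1,-0.35,0.96,0,0,0,0],[1,-0.35,0.96,0,0,0,0],[1,-0.35,0.96,0,0,0,0],[1,-0.35,0.96,0,0,0,0]]'
python3 -m handwheel '[[1,-0.35,0.96,0,0,0,0],[1,-0.35,0.96,0,0,0,0],[1,-0.35,0.96,0,0,0,0],[1,-0.35,0.96,0,0,0,0],[1,-0.35,0.96,0,0,0,0]]'
python3 -m handwheel '[[1,0,0,0,0,0,0],[1,0,0,0,0,0,0]]'
python3 - <<'E'
from h import *
s,T=snap('wrist','w3'); im=cv2.imread('pics/w3.png'); print(get_obs()['joint_pos'].round(1))
cv2.imwrite('pics/w3a.png',cv2.resize(im[:240,150:450],None,fx=2.5,fy=2.5,interpolation=2))
E
```

```text
clock: 3.32
tool_pos: [0.5205, -0.0764, 0.405]
orientation: [-180.0, 0.0, -161.3]
force: [1.7, 0.1, 0.6]
opening: 0.0873
gripper_force: 0.0
clock: 3.95
tool_pos: [0.5235, 0.0512, 0.405]
orientation: [180.0, 0.0, -161.3]
force: [-0.8, -0.3, -0.5]
opening: 0.0874
gripper_force: 0.0
clock: 4.58
tool_pos: [0.5265, 0.1789, 0.405]
orientation: [180.0, 0.0, -161.3]
force: [0.1, 0.5, 0.1]
opening: 0.0877
gripper_force: 0.0
clock: 4.82
tool_pos: [0.5266, 0.178, 0.4048]
orientation: [-180.0, -0.0, -161.3]
force: [-0.2, -0.3, 0.4]
opening: 0.0879
gripper_force: 0.0
[  38.8    9.4  -14.5    0.   -66.1 -110.2]
```

View pics/w3a.png

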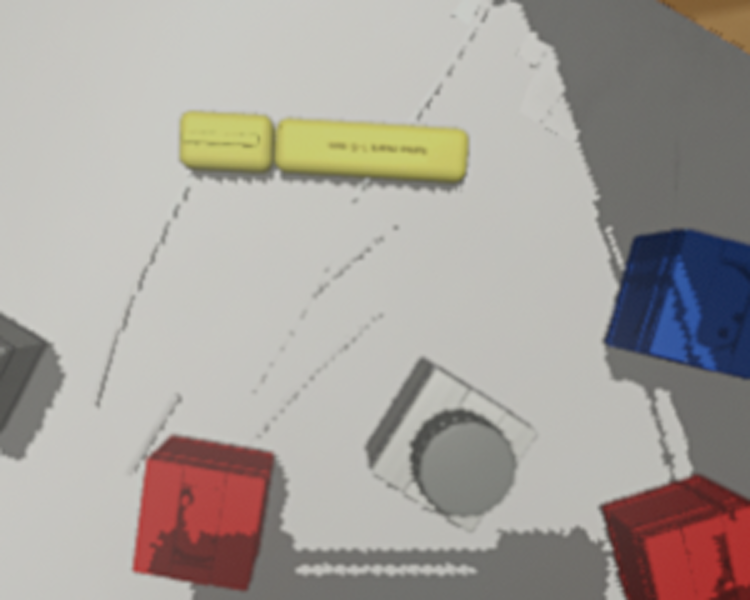

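The crop shows the left canister with its shoulder corners near (432,364), (537,437), (472,530), (378,468), and its cap top near (467,468), all in crop pixels.

```bash
python3 - <<'E'
from h import *
import pickle
s,T=pickle.load(open('pics/w3.pkl','rb'))
c=np.array([[432,364],[537,437],[472,530],[378,468]])/2.5+[150,0]
P=onplane(s,c,.06,T)[:,:2]
for i in range(4):
    e=P[(i+1)%4]-P[i]; print(P[i].round(4),np.linalg.norm(e).round(4),(np.degrees(np.arctan2(e[1],e[0]))%90).round(1))
print(P.mean(0)); g=onplane(s,np.array([[467,468]])/2.5+[150,0],.094,T)[0,:2]; print('cap',g)
R=T[:3,:3]; print('to cap, tool units:',(R.T@np.r_[g-T[:2,3],0])/.025)
for o in [[262/1,0]]: pass
print(onplane(s,np.array([[275,455],[250,590],[605,510],[660,600],[605,345]])/2.5+[150,0],.04,T).round(3))
E
```

```text
[0.4756 0.1998] 0.0484 74.8
[0.4883 0.2465] 0.0428 76.2
[0.5299 0.2363] 0.0438 75.1
[0.5186 0.194 ] 0.0433 82.3
[0.50308979 0.21912133]
cap [0.50296211 0.21843114]
to cap, tool units: [3.75815427e-01 1.83324499e+00 1.02199615e-06]
[[0.53  0.156 0.04 ]
 [0.588 0.163 0.04 ]
 [0.509 0.29  0.04 ]
 [0.537 0.327 0.04 ]
 [0.448 0.264 0.04 ]]
```

```bash

python3 -m handwheel '[[1,0.19,0.92,0,0,0,0],[1,0.19,0.92,0,0,0,0],[1,0,0,0.4,0,0,-0.95],[1,0,0,0.4,0,0,-0.95],[1,0,0,0.4,0,0,-0.95]]'
python3 -m handwheel '[[1,0,0,0.4,0,0,-0.95],[1,0,0,0.4,0,0,-0.95],[1,0,0,0.4,0,0,-0.95],[1,0,0,0.4,0,0,-0.95],[1,0,0,0.4,0,0,-0.95]]'
python3 -m handwheel '[[1,0,0,0.4,0,0,-0.95],[1,0,0,0.4,0,0,-1],[1,0,0,0,0,0,0]]'
python3 - <<'E'
from h import *
T=pose(); print(T[:3,:3].T@np.r_[.503-T[0,3],.2185-T[1,3],.210-T[2,3]]/.025, get_obs()['joint_pos'].round(1))
s,T=snap('wrist','w4')
E
```

```text
clock: 5.5
tool_pos: [0.503, 0.2182, 0.3746]
orientation: [180.0, 0.0, -144.0]
force: [1.1, -0.5, -0.3]
opening: 0.0878
gripper_force: 0.0
clock: 6.12
tool_pos: [0.5031, 0.2182, 0.3246]
orientation: [-180.0, 0.0, -115.6]
force: [0.1, -0.5, 0.1]
opening: 0.088
gripper_force: 0.0
clock: 6.5
tool_pos: [0.5029, 0.2182, 0.3042]
orientation: [180.0, -0.1, -104.1]
force: [-0.4, 0.3, -0.1]
opening: 0.0873
gripper_force: 0.0
[-1.83671712e-02 -3.60025969e-03  3.76861955e+00] [ 43.9  13.8 -23.2  -0.  -53.1 -58. ]
```

```bash

python3 -m handwheel '[[1,0,0,0.75,0,0,0],[1,0,0,0.75,0,0,0],[1,0,0,0.75,0,0,0],[1,0,0,0.75,0,0,0],[1,0,0,0.77,0,0,0]]'
python3 -m handwheel '[[1,0,0,0,0,0,0],[-1,0,0,0,0,0,0],[-1,0,0,0,0,0,0],[-1,0,0,0,0,0,0],[-1,0,0,0,0,0,0]]'
python3 -m handwheel '[[-1,0,0,0,0,0,0],[-1,0,0,0,0,0,0],[-1,0,0,0,0,0,0]]'
```

```text
clock: 7.18
tool_pos: [0.5034, 0.219, 0.2107]
orientation: [-180.0, 0.1, -104.1]
force: [0.7, 0.3, -0.2]
opening: 0.0875
gripper_force: 0.0
clock: 7.8
tool_pos: [0.5031, 0.2192, 0.2108]
orientation: [-180.0, 0.0, -104.0]
force: [0.2, 0.7, -0.3]
opening: 0.0533
gripper_force: 0.0
clock: 8.18
tool_pos: [0.5031, 0.2191, 0.2106]
orientation: [-180.0, 0.0, -104.0]
force: [-1.8, 0.2, 3.7]
opening: 0.0459
gripper_force: 29.8
```

```bash

python3 -m handwheel '[[-1,0,0,-0.5,0,0,0],[-1,0,0,-1,0,0,0],[-1,0,0,-1,0,0,0],[-1,0,0,-1,0,0,0],[-1,0,0,-1,0,0,0]]'
python3 -m handwheel '[[-1,0,0,-1,0,0,0],[-1,0.7,-0.17,-0.1,0,0,0],[-1,0.9,-0.21,0,0,0,0],[-1,0.9,-0.21,0,0,0,0],[-1,0.9,-0.21,0,0,0,0]]'
python3 -m handwheel '[[-1,0.9,-0.21,0,0,0,0],[-1,0.9,-0.21,0,0,0,0],[-1,0.9,-0.21,0,0,0,0],[-1,0.9,-0.21,0,0,0,0],[-1,0.9,-0.21,0,0,0,0]]'
python3 -m handwheel '[[-1,0.9,-0.21,0,0,0,0],[-1,0.9,-0.21,0,0,0,0],[-1,0.9,-0.21,0,0,0,0],[-1,0.9,-0.21,0,0,0,0],[-1,0.9,-0.21,0,0,0,0]]'
python3 -m handwheel '[[-1,0.9,-0.21,0,0,0,0],[-1,0.9,-0.21,0,0,0,0],[-1,0.9,-0.21,0,0,0,-0.3],[-1,0.3,-0.07,0,0,0,-0.37],[-1,0,0,0,0,0,0]]'
python3 -m handwheel '[[-1,0,0,0,0,0,0]]'
python3 - <<'E'
from h import *
T=pose(); print(T[:3,:3].T@np.r_[.497-T[0,3],-.171-T[1,3],.0]/.025, get_obs()['joint_pos'].round(1))
s,T=snap('wrist','w5'); q,_=snap('scene','s5')
a=cv2.resize(cv2.imread('pics/w5.png'),(400,300)); b=cv2.resize(cv2.imread('pics/s5.png')[90:240,260:460],(400,300),interpolation=2)
cv2.imwrite('pics/v5.png',np.hstack([a,b]))
E
```

```text
clock: 8.8
tool_pos: [0.5028, 0.2189, 0.3242]
orientation: [180.0, 0.0, -104.0]
force: [1.2, 0.2, -1.2]
opening: 0.0459
gripper_force: 29.8
clock: 9.43
tool_pos: [0.5016, 0.1297, 0.3497]
orientation: [179.9, -0.1, -104.0]
force: [-0.7, -0.7, -1.8]
opening: 0.0458
gripper_force: 29.8
clock: 10.05
tool_pos: [0.4998, 0.0143, 0.35]
orientation: [180.0, -0.0, -104.0]
force: [0.1, -0.2, -0.7]
opening: 0.0461
gripper_force: 29.8
clock: 10.68
tool_pos: [0.4978, -0.1011, 0.35]
orientation: [180.0, -0.0, -104.0]
force: [-0.3, 1.5, -1.3]
opening: 0.0458
gripper_force: 29.8
clock: 11.3
tool_pos: [0.4969, -0.1776, 0.3499]
orientation: [179.9, -0.0, -100.1]
force: [-0.3, 0.5, -0.8]
opening: 0.0455
gripper_force: 29.8
clock: 11.42
tool_pos: [0.4972, -0.1765, 0.3502]
orientation: [180.0, 0.0, -100.0]
force: [-0.9, -0.2, -1.5]
opening: 0.0458
gripper_force: 29.8
[-2.16727072e-01  4.77030584e-02  2.74751745e-05] [  1.8   9.2 -22.3  -0.  -58.5 -11.8]
```

View pics/v5.png

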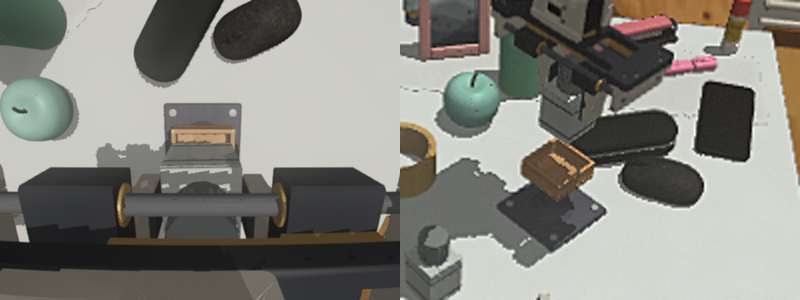

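The view shows the canister held square, above and slightly in front of the socket (wrist half-size view (200,150)). I'll get its offset along tool x from the edge between the brown rim and the grey body.

```bash
python3 - <<'E'
from h import *
import pickle
s,T=pickle.load(open('pics/w5.pkl','rb')); im=cv2.imread('pics/w5.png'); hsv=cv2.cvtColor(im,cv2.COLOR_BGR2HSV)
m=cv2.inRange(hsv,(5,70,40),(25,255,255)); m[235:]=0
ys,xs=np.nonzero(m); 
for c in (262,280,298): 
    r=np.nonzero(m[:230,c])[0]; print(c,r.min(),r.max()); print(hsv[r.max()-3:r.max()+8,c].tolist())
for r in (180,190,200): q=np.nonzero(m[r,200:380])[0]+200; print(r,q.min() if len(q) else 0,q.max() if len(q) else 0)
def tl(uv,z): # into tool frame, z world
    P=onplane(s,uv,z,T); return (T[:3,:3].T@(P-T[:3,3]).T).T.round(4)
r=np.nonzero(m[:230,280])[0]
print('canister front bottom edge x', tl([[280,r.max()+1]],T[2,3]-.21)); print('rim far edge', tl([[280,r.min()]],.09))
q=np.nonzero(m[(r.min()+r.max())//2,200:380])[0]+200; print('rim sides',q.min(),q.max(),tl([[q.min(),(r.min()+r.max())//2],[q.max(),(r.min()+r.max())//2]],.09))
E
```

```text
262 176 200
[[15, 93, 192], [15, 100, 155], [14, 96, 119], [14, 74, 110], [18, 28, 108], [21, 17, 108], [18, 14, 89], [20, 8, 90], [20, 14, 107], [19, 18, 113], [26, 16, 112]]
280 175 199
[[15, 95, 186], [15, 97, 169], [14, 99, 134], [15, 91, 112], [16, 54, 108], [21, 23, 109], [20, 15, 102], [15, 12, 87], [8, 11, 97], [24, 12, 110], [26, 16, 113]]
298 175 199
[[15, 94, 189], [15, 93, 189], [15, 96, 191], [15, 91, 187], [15, 57, 156], [18, 21, 120], [18, 14, 94], [8, 12, 87], [15, 10, 101], [20, 14, 110], [25, 14, 111]]
180 240 327
190 239 328
200 240 328
canister front bottom edge x [[ 0.023  -0.0015  0.21  ]]
rim far edge [[ 0.0286 -0.0017  0.2602]]
rim sides 239 328 [[ 0.0202 -0.0303  0.2602]
 [ 0.0202  0.0317  0.2602]]
```

```bash

python3 -m handwheel '[[-1,-0.17,0.04,0.2,0,0,0],[-1,0,0,0.5,0,0,0],[-1,0,0,0.5,0,0,0],[-1,0,0,0.4,0,0,0],[-1,0,0,0.3,0,0,0]]'
python3 -m handwheel '[[-1,0,0,0.3,0,0,0],[-1,0,0,0.25,0,0,0],[-1,0,0,0.2,0,0,0],[-1,0,0,0,0,0,0]]'
```

```text
clock: 12.15
tool_pos: [0.4973, -0.1719, 0.3019]
orientation: [179.9, -0.0, -100.0]
force: [-0.5, 0.2, -0.6]
opening: 0.0457
gripper_force: 29.8
clock: 12.65
tool_pos: [0.4973, -0.1719, 0.2838]
orientation: [180.0, -0.0, -100.0]
force: [-0.1, 0.4, -0.9]
opening: 0.0463
gripper_force: 29.8
```

```bash

python3 -m handwheel '[[-1,0,0,0.1,0,0,0],[-1,0,0,0,0,0,0]]'
python3 -m handwheel '[[-1,0,0,0.04,0,0,0],[-1,0,0,0,0,0,0]]'
```

```text
clock: 12.9
tool_pos: [0.4973, -0.1719, 0.2817]
orientation: [-180.0, 0.0, -100.0]
force: [-0.3, -0.0, -1.6]
opening: 0.0458
gripper_force: 29.8
clock: 13.15
tool_pos: [0.4974, -0.1719, 0.2807]
orientation: [-180.0, 0.0, -100.0]
force: [-0.5, 0.6, -1.5]
opening: 0.0457
gripper_force: 29.8
```

```bash

python3 -m handwheel '[[0.5,0,0,0,0,0,0],[0.5,0,0,0,0,0,0],[0.5,0,0,0,0,0,0],[0.5,0,0,0,0,0,0]]'
python3 -m handwheel '[[0.5,0,0,-0.65,0,0,0],[0.5,0,0,-0.65,0,0,0],[0.5,0,0,0,0,0,0],[-1,0,0,0,0,0,0],[-1,0,0,0,0,0,0]]'
python3 - <<'E'
from h import *
q,_=snap('scene','s6'); s,_=snap('wrist','w6')
a=cv2.resize(cv2.imread('pics/w6.png'),(400,300)); b=cv2.resize(cv2.imread('pics/s6.png')[90:240,260:460],(400,300),interpolation=2)
cv2.imwrite('pics/v6.png',np.hstack([a,b]))
E
python3 -m handwheel '[[-1,0,0,0,0,0,0],[-1,0,0,0,0,0,0],[-1,0,0,0,0,0,0],[-1,0,0,0,0,0,0]]'
```

```text
clock: 13.65
tool_pos: [0.4974, -0.1719, 0.2807]
orientation: [-180.0, 0.0, -100.0]
force: [0.1, -0.1, 0.3]
opening: 0.0656
gripper_force: 0.0
clock: 14.28
tool_pos: [0.4971, -0.1719, 0.3124]
orientation: [179.9, -0.0, -100.0]
force: [0.1, 0.2, 1.0]
opening: 0.0511
gripper_force: 0.0
clock: 14.88
tool_pos: [0.4974, -0.1719, 0.3131]
orientation: [180.0, 0.0, -100.0]
force: [-0.4, -0.3, -0.8]
opening: 0.0334
gripper_force: 30.0
```

View pics/v6.png

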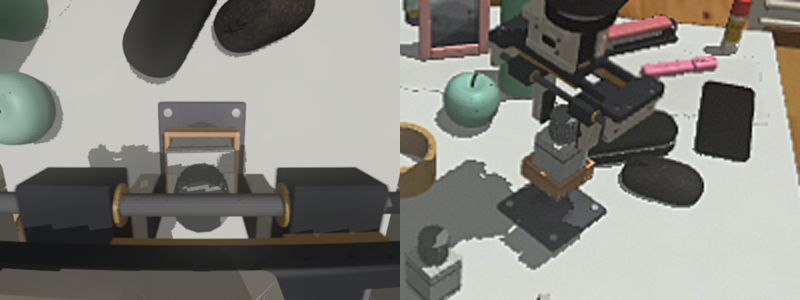

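The canister is seated in the socket (wrist half-size view (203,160)). The cap is gripped, so I'll try counter-clockwise first, in small steps.

```bash
cat > m.py <<'E'
from h import *
o=get_obs(); print('M',o['moment'].round(3),'F',o['force'].round(1),'yaw',round(o['orientation'][2],1),'j6',o['joint_pos'][5].round(1))
E
python3 m.py
python3 -m handwheel '[[-1,0,0,0,0,0,-0.5],[-1,0,0,0,0,0,-0.5]]' >/dev/null; python3 m.py
python3 -m handwheel '[[-1,0,0,0,0,0,-0.5]]' >/dev/null; python3 m.py
python3 -m handwheel '[[-1,0,0,0,0,0,-0.5]]' >/dev/null; python3 m.py
```

```text
M [ 0.018  0.105 -0.017] F [-0.4 -0.3 -0.8] yaw -100.0 j6 -12.3
M [0.    0.098 0.006] F [ 0.2 -0.4  0.3] yaw -93.9 j6 -6.2
M [-0.039  0.164  0.04 ] F [-0.3  0.3 -0.8] yaw -90.9 j6 -3.2
M [-0.006  0.113  0.036] F [-0.1  0.3 -0.4] yaw -87.9 j6 -0.2
```

```bash

python3 -m handwheel '[[-1,0,0,0,0,0,-0.5]]' >/dev/null; python3 m.py
python3 -m handwheel '[[-1,0,0,0,0,0,-0.5]]' >/dev/null; python3 m.py
python3 -m handwheel '[[-1,0,0,0,0,0,-0.4]]' >/dev/null; python3 m.py
```

```text
M [ 0.002  0.072 -0.003] F [ 0.5  0.4 -1.2] yaw -84.9 j6 2.8
M [ 0.028  0.163 -0.012] F [-0.8 -0.3  0. ] yaw -81.9 j6 5.8
M [-0.02   0.138  0.034] F [-0.3  0.2 -0.1] yaw -79.5 j6 8.2
```

```bash

python3 -m handwheel '[[-1,0,0,0,0,0,-0.4]]' >/dev/null; python3 m.py
python3 -m handwheel '[[-1,0,0,0,0,0,-0.4]]' >/dev/null; python3 m.py
python3 -m handwheel '[[-1,0,0,0,0,0,-0.4]]' >/dev/null; python3 m.py
```

```text
M [-0.006  0.114 -0.023] F [ 0.7  0.  -0.2] yaw -77.1 j6 10.6
M [0.025 0.125 0.008] F [-0.1 -0.4 -0.7] yaw -74.7 j6 13.0
M [0.008 0.119 0.05 ] F [-0.3 -0.  -0. ] yaw -72.3 j6 15.4
```

```bash

python3 -m handwheel '[[-1,0,0,0,0,0,-0.5],[-1,0,0,0,0,0,-0.5]]' >/dev/null; python3 m.py
python3 -m handwheel '[[-1,0,0,0,0,0,-0.5],[-1,0,0,0,0,0,-0.5]]' >/dev/null; python3 m.py
python3 -m handwheel '[[-1,0,0,0,0,0,-0.5],[-1,0,0,0,0,0,-0.5]]' >/dev/null; python3 m.py
python3 -m handwheel '[[-1,0,0,0,0,0,-0.5],[-1,0,0,0,0,0,-0.5]]' >/dev/null; python3 m.py
```

```text
M [0.046 0.101 0.008] F [-0.4  0.2 -0.2] yaw -66.3 j6 21.4
M [-0.012  0.114 -0.038] F [ 0.4 -0.5 -1. ] yaw -60.3 j6 27.4
M [ 0.015  0.199 -0.024] F [ 0.1 -0.4 -1.1] yaw -54.3 j6 33.4
M [-0.026  0.157 -0.019] F [ 1.1 -0.2 -0.7] yaw -48.3 j6 39.4
```

```bash

python3 -m handwheel '[[-1,0,0,0,0,0,-0.5],[-1,0,0,0,0,0,-0.5]]' >/dev/null; python3 m.py
python3 -m handwheel '[[-1,0,0,0,0,0,-0.5],[-1,0,0,0,0,0,-0.5]]' >/dev/null; python3 m.py
python3 -m handwheel '[[-1,0,0,0,0,0,-0.5],[-1,0,0,0,0,0,-0.5]]' >/dev/null; python3 m.py
python3 -m handwheel '[[-1,0,0,0,0,0,-0.3],[-1,0,0,0,0,0,0]]' >/dev/null; python3 m.py
```

```text
M [-0.094  0.109  0.016] F [ 0.6 -0.7 -0.8] yaw -42.3 j6 45.4
M [-0.     0.153  0.009] F [-0.1 -0.1 -0.7] yaw -36.3 j6 51.4
M [-0.138  0.098  0.031] F [0.  0.1 0.1] yaw -30.3 j6 57.4
M [-0.059  0.104  0.001] F [ 0.3  0.4 -0.3] yaw -28.6 j6 59.1
```

```bash

for i in 1; do
python3 -m handwheel '[[-1,0,0,0,0,0,-0.25],[-1,0,0,0,0,0,0]]' >/dev/null; python3 m.py
python3 -m handwheel '[[-1,0,0,0,0,0,-0.25],[-1,0,0,0,0,0,0]]' >/dev/null; python3 m.py; done
python3 - <<'E'
from h import *
q,_=snap('scene','s7'); s,_=snap('wrist','w7')
a=cv2.resize(cv2.imread('pics/w7.png'),(400,300)); b=cv2.resize(cv2.imread('pics/s7.png')[90:240,260:460],(400,300),interpolation=2)
cv2.imwrite('pics/v7.png',np.hstack([a,b]))
E
```

```text
M [-0.021  0.076 -0.046] F [-0.1  0.  -0.2] yaw -27.0 j6 60.6
M [ 0.259  0.262 -0.041] F [-1.1  0.5  0.9] yaw -25.5 j6 62.2
```

View pics/v7.png

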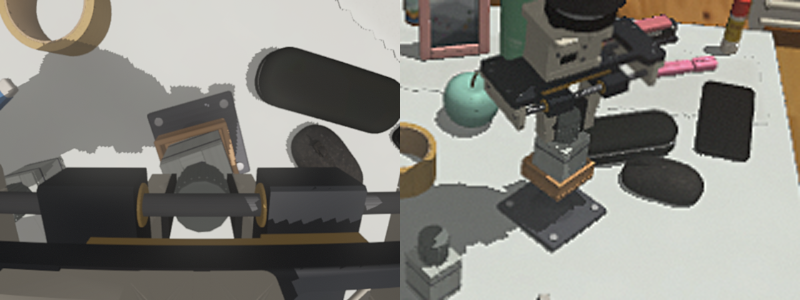

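The wrist view (half-size (195,150)) shows the canister turned a few degrees in the socket, so it has probably taken up its slack and the cap has turned nearly far enough. I'll go on to the stop.

```bash

python3 -m handwheel '[[-1,0,0,0,0,0,-0.25],[-1,0,0,0,0,0,0]]' >/dev/null; python3 m.py
python3 -m handwheel '[[-1,0,0,0,0,0,-0.25],[-1,0,0,0,0,0,0]]' >/dev/null; python3 m.py
```

```text
M [ 0.754  0.594 -0.126] F [-1.7  2.4  2. ] yaw -24.0 j6 63.7
M [ 1.212  0.921 -0.229] F [-1.7  3.3  2.8] yaw -22.5 j6 65.2
```

The moment is building, so this is the stop at the far end and counter-clockwise is the right way. I'll ease off and try a small lift.

```bash

python3 -m handwheel '[[-1,0,0,0,0,0,0.4],[-1,0,0,0,0,0,0.35],[-1,0,0,0,0,0,0]]' ; python3 m.py
python3 -m handwheel '[[-1,0,0,-0.1,0,0,0],[-1,0,0,-0.1,0,0,0],[-1,0,0,0,0,0,0]]' >/dev/null; python3 m.py
python3 - <<'E'
from h import *
q,_=snap('scene','s8'); s,_=snap('wrist','w8')
E
python3 m.py
```

```text
clock: 19.6
tool_pos: [0.4975, -0.172, 0.3131]
orientation: [180.0, -0.0, -27.1]
force: [-0.7, 1.5, -0.4]
opening: 0.0337
gripper_force: 30.0
M [ 0.335  0.299 -0.01 ] F [-0.7  1.5 -0.4] yaw -27.1 j6 60.6
M [0.172 0.141 0.021] F [ 0.   0.4 -0.1] yaw -27.0 j6 60.6
M [ 0.159  0.1   -0.04 ] F [ 0.5  1.  -1.4] yaw -27.0 j6 60.6
```

```bash
python3 - <<'E'
from h import *
a=cv2.imread('pics/s7.png',0).astype(np.float32);b=cv2.imread('pics/s8.png',0).astype(np.float32)
d=abs(a-b)
for n,(y0,y1,x0,x1) in {'cap':(146,160,335,348),'shoulder+body':(158,180,328,352),'rim':(170,190,322,356)}.items():
    print(n,d[y0:y1,x0:x1].mean(),cv2.phaseCorrelate(a[y0:y1,x0:x1],b[y0:y1,x0:x1],cv2.createHanningWindow((x1-x0,y1-y0),cv2.CV_32F)))
A=cv2.imread('pics/s7.png')[135:195,315:365];B=cv2.imread('pics/s8.png')[135:195,315:365]
cv2.imwrite('pics/v8.png',cv2.resize(np.hstack([A,B]),None,fx=7.5,fy=7.5,interpolation=cv2.INTER_NEAREST))
E
```

```text
cap 10.851648 ((0.7914305511984825, 0.019599289695276134), 0.802789814737108)
shoulder+body 5.0719695 ((0.37806856661822863, 0.04999988541391254), 1.1284874909453921)
rim 2.1544118 ((0.018146614133346617, 0.005217591697219248), 0.9407634665568669)
```

View pics/v8.png

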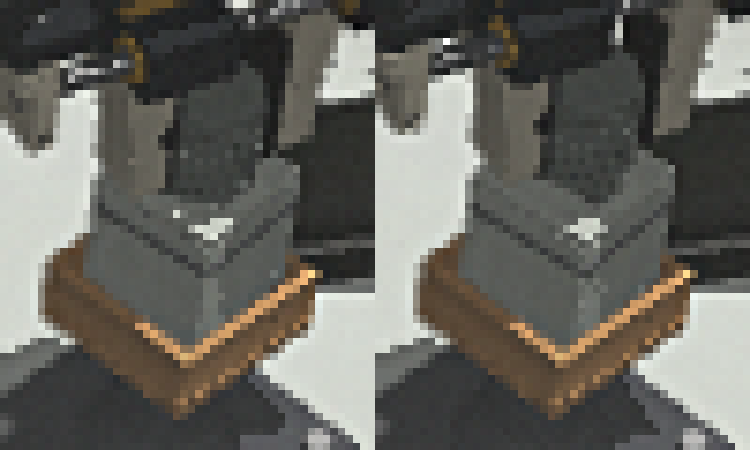

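In the crop the body moved at most about one pixel, so I can't yet tell whether the cap is free. I'll lift further and measure the body's motion numerically.

```bash

python3 -m handwheel '[[-1,0,0,-0.2,0,0,0],[-1,0,0,-0.2,0,0,0],[-1,0,0,0,0,0,0]]' | head -2; python3 m.py
cat > tm.py <<'E'
from h import *
q,_=snap('scene','s9'); U=lambda f:cv2.resize(cv2.imread(f,0),None,fx=8,fy=8,interpolation=cv2.INTER_CUBIC)
b=U('pics/s9.png')
for f in('pics/s6.png','pics/s7.png','pics/s8.png'):
  a=U(f)
  for n,(y0,y1,x0,x1) in {'band':(158,176,327,354),'rim':(172,190,322,356),'cap':(150,159,338,350)}.items():
    t=a[y0*8:y1*8,x0*8:x1*8]; w=b[(y0-9)*8:(y1+9)*8,(x0-7)*8:(x1+7)*8]
    _,v,_,l=cv2.minMaxLoc(cv2.matchTemplate(w,t,cv2.TM_CCOEFF_NORMED)); print(f,n,round(v,3),'shift px',l[0]/8-7,l[1]/8-9)
s,T=__import__('pickle').load(open('pics/s9.pkl','rb'))
R=np.array(s['R']);t=np.array(s['t'])
pr=lambda X:(lambda c:(c[0]/c[2]*s['fx'],c[1]/c[2]*s['fy']))(R@X+t)
print('px per 10mm up',np.subtract(pr(np.array([.497,-.171,.12])),pr(np.array([.497,-.171,.11]))))
E
python3 tm.py
```

```text
clock: 20.45
tool_pos: [0.4976, -0.1719, 0.3288]
M [-0.054  0.115  0.003] F [ 0.2  0.7 -0.3] yaw -27.1 j6 60.6
pics/s6.png band 0.392 shift px 3.375 2.0
pics/s6.png rim 0.826 shift px 0.125 -0.125
pics/s6.png cap 0.541 shift px 2.0 -6.375
pics/s7.png band 0.8 shift px -0.125 0.0
pics/s7.png rim 0.985 shift px 0.0 0.0
pics/s7.png cap 0.537 shift px -0.125 -3.125
pics/s8.png band 0.894 shift px -0.125 0.0
pics/s8.png rim 0.988 shift px 0.0 0.0
pics/s8.png cap 0.644 shift px 0.0 -2.75
px per 10mm up [ 0.4617942  -3.12090242]
```

The body didn't move while the tool rose 15.7 mm, so the cap is free. I'll lift it straight off.

```bash

python3 -m handwheel '[[-1,0,0,-0.4,0,0,0],[-1,0,0,-0.6,0,0,0],[-1,0,0,-0.6,0,0,0],[-1,0,0,-0.6,0,0,0],[-1,0,0,-0.6,0,0,0]]' >/dev/null
python3 -m handwheel '[[-1,0,0,-0.4,0,0,0],[-1,0,0,0,0,0,0],[-1,0,0,0,0,0,0],[-1,0,0,0,0,0,0]]'; python3 tm.py | grep -v s6
python3 - <<'E'
from h import *
# wrist: still-seated check of the other things and cap between pads
q,T=snap('top','t9'); a=cv2.imread('pics/top.png',0);b=cv2.imread('pics/t9.png',0)
for n,(x,y) in dict(canB=(274,227),red=(235,219),red2=(168,236),blue=(180,268),hl=(236,272),usb=(293,273),calc=(200,185),er=(277,193)).items():
    t=a[y-12:y+12,x-12:x+12]; w=b[y-17:y+17,x-17:x+17]; _,v,_,l=cv2.minMaxLoc(cv2.matchTemplate(w,t,5)); print(n,round(v,2),l[0]-5,l[1]-5)
print(get_obs()['qvel'].round(2))
E
```

```text
clock: 21.62
tool_pos: [0.4972, -0.1719, 0.4075]
orientation: [180.0, 0.1, -27.1]
force: [-0.6, -0.9, -0.3]
opening: 0.0334
gripper_force: 30.0
pics/s7.png band 0.697 shift px 0.0 -0.125
pics/s7.png rim 0.967 shift px 0.0 0.0
pics/s7.png cap 0.255 shift px -0.75 3.75
pics/s8.png band 0.726 shift px -0.125 0.0
pics/s8.png rim 0.97 shift px 0.0 0.0
pics/s8.png cap 0.416 shift px -3.625 5.75
px per 10mm up [ 0.4617942  -3.12090242]
canB 0.27 3 -5
red 0.5 -2 4
red2 1.0 0 0
blue 1.0 0 0
hl 0.39 -2 -5
usb 0.57 5 -5
calc 1.0 0 0
er 0.14 4 3
[-0.03 -0.08  0.14  0.02 -0.05  0.06]
```

```bash
python3 -c "
from plant import *
print(close_job())"
```

```text
the job is handed in; nothing more can be done
None
```

I handed the job in at about 22 s. The left canister is home in the socket, and its cap came off counter-clockwise on the first try, so clockwise was not tried. The gripper holds the cap with its stem about 8 cm above the mouth. I touched nothing else, but the arm blocked the last top view, so I could confirm by picture only that two of the look-alike cubes (one red, one blue) and the calculator had not moved.

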